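# Set out the enamel colours at the engraver's bench

## Task

Colour-filling of an engraved plate comes next: take the four enamel bottles out of the dark storage rack and stand them in the empty light bench rack, one in each bay, in the same left-to-right order, seen from the robot, in which they stand in the storage rack now (its colour chips keep showing that order). They are full glass bottles: keep them upright and set each one down in its bay, do not drop it.

Things in the scene. Friction and masses are not known exactly. Their poses are not given: they have to be found in the camera images.
- red_bottle: Loose glass bottle of red enamel, red ribbed screw cap, blank white label band: straight and round, 34 mm in diameter, 60 mm tall, about 85 g. Grip it anywhere on its upper half. Origin: centre of its underside; z up its axis. At the start it stands in a bay of the storage rack.
- yellow_bottle: Loose glass bottle of yellow enamel, yellow ribbed screw cap, blank white label band: straight and round, 34 mm in diameter, 60 mm tall, about 85 g. Grip it anywhere on its upper half. Origin: centre of its underside; z up its axis. At the start it stands in a bay of the storage rack.
- green_bottle: Loose glass bottle of green enamel, green ribbed screw cap, blank white label band: straight and round, 34 mm in diameter, 60 mm tall, about 85 g. Grip it anywhere on its upper half. Origin: centre of its underside; z up its axis. At the start it stands in a bay of the storage rack.
- blue_bottle: Loose glass bottle of blue enamel, blue ribbed screw cap, blank white label band: straight and round, 34 mm in diameter, 60 mm tall, about 85 g. Grip it anywhere on its upper half. Origin: centre of its underside; z up its axis. At the start it stands in a bay of the storage rack.
- red_chip: Flat red colour chip with white border, 22 x 34 x 3 mm, fixed on the label ledge along the storage rack's robot side, 44 mm in front of the middle of the bay where the red bottle stands at the start; it stays there. Origin: centre of its underside, 8 mm above the table; axes as the rack's.
- yellow_chip: Flat yellow colour chip with white border, 22 x 34 x 3 mm, fixed on the label ledge along the storage rack's robot side, 44 mm in front of the middle of the bay where the yellow bottle stands at the start; it stays there. Origin: centre of its underside, 8 mm above the table; axes as the rack's.
- green_chip: Flat green colour chip with white border, 22 x 34 x 3 mm, fixed on the label ledge along the storage rack's robot side, 44 mm in front of the middle of the bay where the green bottle stands at the start; it stays there. Origin: centre of its underside, 8 mm above the table; axes as the rack's.
- blue_chip: Flat blue colour chip with white border, 22 x 34 x 3 mm, fixed on the label ledge along the storage rack's robot side, 44 mm in front of the middle of the bay where the blue bottle stands at the start; it stays there. Origin: centre of its underside, 8 mm above the table; axes as the rack's.
- storage_rack: Fixed dark red wooden rack, 252 x 62 mm, chip ledge on its robot side; a bottle in each bay, some 28 mm apart. 4 bays in a row at y = +93 (leftmost), +31, -31, -93 mm, each 58 (y) x 54 mm inside, floors 10 mm and walls and dividers 26 mm above the table. Origin: centre of underside; x across the row away from the robot, y left along the row, z up. Up to 0.3 rad askew, in the left or right half.
- bench_rack: Fixed light wooden rack with aluminium long sides, 252 x 62 mm, no chips, empty at the start: the target. 4 bays in a row at y = +93 (leftmost), +31, -31, -93 mm, each 58 (y) x 54 mm inside, floors 10 mm and walls and dividers 26 mm above the table. Origin: centre of underside; x across the row away from the robot, y left along the row, z up. Up to 0.3 rad askew, in the left or right half.
There are look-alikes about, which are no part of the job. Of the things that look like the yellow_bottle, the middle-sized one is meant. There is more than one size of the green_bottle; the one meant has the size given above.

How it is judged:
By the outcome, as a careful person would: the job done as asked, in the order asked, and still so for the second after the job is handed in, with the robot touching nothing.
It also fails if it takes over 109 s, if anything falls off the work surface, if the arm or the gripper's body presses on something with over 40 N, if the wrist force passes 120 N, or if a joint passes its speed limit or range.

## Robot

A 6-joint arm with a two-finger parallel gripper is mounted at the origin on the work surface. World frame = base frame: x ahead of the robot, y to its left, z up, the work surface at z = 0. Lengths are in m, angles in rad, forces in N, time in s.
With the tool pointing down it reaches from about 0.375 to 0.9 m from the base axis. Payload 3.1 kg.
Tool frame: the origin (TCP) lies midway between the tips of the shut fingers; the grasp point (between the pads) lies 19 mm behind it; z points along the fingers, y is the line along which they close (so a half turn about z gives the same grasp; the last joint's range is limited). The gripper opens to 85 mm and grips with 20 to 120 N. Pads are 22 mm wide; open, the fingers measure 114 mm over their backs; the gripper's body (76 mm by 85 mm) begins 54 mm behind the grasp point. The pads swing forward as they close: fully open they stand 13 mm farther back than shut.
Start: joints at [1.161, 0.527, 1.433, -0, 1.181, -0.178], TCP at [0.143, 0.608, 0.231] pointing down, gripper open.
Joint ranges: [-3.08, 3.08], [-0.75, 2.2], [0.22, 2.44], [-1.43, 4.57], [0, 2.65], [-2.85, 2.85]. Speed limits (rad/s): [2.79, 2.79, 3.14, 3.14, 3.14, 3.14].

## Interface

Orientations are given as a unit quaternion [w, x, y, z].
In Python, from workcell import ctrl gives the robot as it stands.
- The arm moves only by the shell command python3 -m handwheel 'ROWS' [FORCE]. ROWS is a JSON object whose one key "commands" holds a list of rows, each a list of 7 numbers: the turn, a rotation vector about the world's x, y, z in rad, then the shift along the world's x, y, z in mm, then the finger opening in mm, from 0 to 85.4. A call has 1 to 12 rows; each row shifts and turns the commanded pose from where the row before left it; what a row does not reach is not made up. A row lasts 1/10 s, in which the tool goes at most 50 mm and 8.59 degrees, less where a joint would pass 70% of its speed; a pose out of reach is approached as far as the arm can. A call with a gripper value outside its range is refused whole. The fingers move at their own pace and stop on an object; FORCE is the grip in N (left out, the last holds). Time passes only in rows, so rows that do not move let the fingers close. It gives the time, the measured TCP pose, the force, the opening and the grip force at its end, in the units of the state.
- ctrl.state(): the state, without advancing time (a new reading comes with each control period).
- ctrl.capture(name): name is "scene" or "side" or "wrist"; returns a dict with "image" (480x640x3 uint8, red, green, blue), "fx", "fy", "cx", "cy" (pixels), "eye" and "orientation" of the camera in the world. Camera axes: x right, y down, z forward; pixel columns grow to the right and rows downward; lengths in m; the calibration is good to about 2 mm. The wrist camera is an equidistant fisheye: a pixel r from the principal point sees the ray r / f radians off the axis. A picture is of the moment at which its call begins. There is no depth.
- ctrl.hand_in(): hands the job in; it is judged then, once.
The state is a dict: "time_s": time; "joint_positions": joint angles; "dq": joint speeds; "joint_torque": joint torques, N m; "eef_pos": TCP position; "tool_rot": TCP orientation; "force": force on the tool from outside, world axes, zero at the start; "wrist_torque": the same for the moment, N m; "finger_gap": finger opening in m; "gripper_force": force on a finger pad.
Only numpy, scipy, OpenCV 4.12 (cv2) and the standard library are available. Lean on these libraries where they do the work, as an engineer would, in place of code of your own. Each camera call takes 0.05 s, during which the arm holds its last target. There are 200 camera calls.

## Working session

There is one attempt and no reset: what is moved stays moved. The work goes in short steps, Python scripts to look and compute and a shell command to move; the robot and the scene stay as the last step left them, time stands still between calls to the robot, and variables do not carry over. Pictures are saved under pics/ and viewed, at most 14 in all, crops included, and the job is handed in when it is done.

```bash
mkdir -p pics; ls
python3 - <<'E'
from workcell import ctrl
import cv2
for n in ["scene","side"]:
    c=ctrl.capture(n); cv2.imwrite(f"pics/{n}0.png",c["image"][:,:,::-1])
    print(n,c["fx"],c["fy"],c["cx"],c["cy"],c["eye"],c["orientation"])
print(ctrl.state())
E
```

```text
pics
scene 434.9048344228498 434.9048344228498 320.2949603850576 243.18798353242707 [ 0.7269486 -0.4510628  0.5906266] [-0.32643168  0.91754855  0.21429528 -0.07499693]
side 439.14701027764727 439.14701027764727 317.88614306188316 245.92792135495756 [-0.03968697  0.5006415   0.55406942] [ 0.18467404 -0.35902884  0.80413662 -0.43630046]
{'time_s': 0.1, 'joint_positions': array([ 1.16152500e+00,  5.28390370e-01,  1.43379922e+00,  8.07685377e-07,
        1.18144361e+00, -1.78496446e-01]), 'dq': array([-5.12302307e-04, -3.89147783e-03, -3.90934262e-03,  9.25826717e-04,
       -1.89882994e-03, -5.79070554e-05]), 'joint_torque': array([ 3.94882973e-04, -4.43304133e+01, -1.78586680e+01, -2.28289182e-04,
        3.92262067e-03, -1.00360143e-05]), 'eef_pos': array([0.14265561, 0.60781395, 0.23041299]), 'tool_rot': array([-2.95901235e-04,  1.15131655e-01,  9.93349717e-01, -9.76420028e-04]), 'force': array([ 0.41848927, -0.1058441 , -0.79775391]), 'wrist_torque': array([ 0.00331806, -0.00861125, -0.01362551]), 'gripper_force': 0.0, 'finger_gap': 0.08564225752966045}
```

View pics/scene0.png

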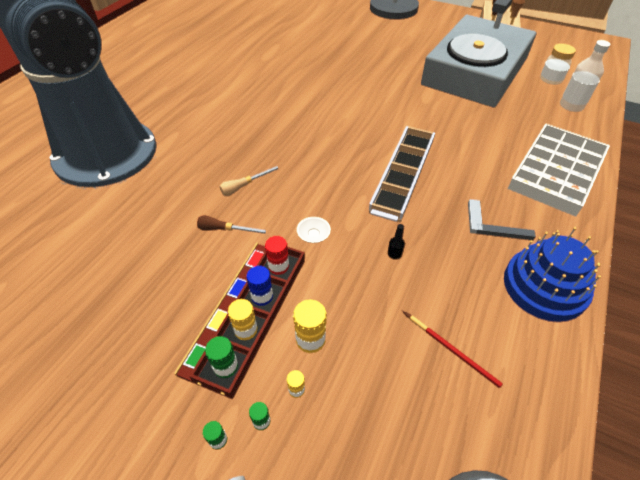

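View pics/side0.png

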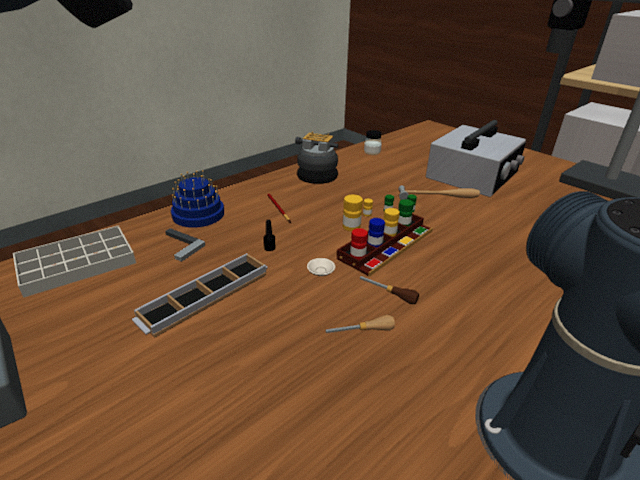

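The scene view shows the storage rack at about (245,320), its chips from the robot's left running red (257,260), blue (238,288), yellow (217,320), green (195,357). The bench rack is at (404,172).

There are three yellow candidates: large at (310,325), middle-sized in the rack at (242,320) and small at (295,383). There are three green: in the rack at (221,357), and small at (214,434) and (260,414). The ones in the rack fit, being the middle-sized yellow and the 34 mm green. I'll confirm this with a crop and a measurement.

```bash
cat > h.py <<'E'
import numpy as np, cv2
from scipy.spatial.transform import Rotation as R
from workcell import ctrl
def rot(c): return R.from_quat(c["orientation"],scalar_first=True).as_matrix()
def rays(c,px,fish=False):
    p=np.atleast_2d(px).astype(float); d=np.c_[(p[:,0]-c["cx"])/c["fx"],(p[:,1]-c["cy"])/c["fy"]]
    if fish:
        r=np.linalg.norm(d,axis=1); s=np.where(r>1e-9,np.sin(r)/np.maximum(r,1e-9),1)
        v=np.c_[d*s[:,None],np.cos(r)]
    else: v=np.c_[d,np.ones(len(d))]
    return v@rot(c).T
def plane(c,px,z,fish=False):
    v=rays(c,px,fish); e=np.array(c["eye"]); return e+v*((z-e[2])/v[:,2])[:,None]
def tri(c1,p1,c2,p2):
    A=np.zeros((3,3));b=np.zeros(3)
    for c,p in((c1,p1),(c2,p2)):
        v=rays(c,p)[0];v/=np.linalg.norm(v);M=np.eye(3)-np.outer(v,v);A+=M;b+=M@c["eye"]
    return np.linalg.solve(A,b)
HUE={"red":[(0,7),(173,180)],"yellow":[(22,32)],"green":[(50,75)],"blue":[(112,128)]}
def blobs(img,col,amin=25,smin=170,vmin=60):
    h=cv2.cvtColor(img,cv2.COLOR_RGB2HSV); m=0
    for a,b in HUE[col]: m=m|cv2.inRange(h,(a,smin,vmin),(b,255,255))
    n,l,s,c=cv2.connectedComponentsWithStats(m)
    return sorted([(int(s[i,4]),c[i].round(1).tolist(),s[i,:4].tolist()) for i in range(1,n) if s[i,4]>=amin],reverse=True)
E
python3 - <<'E'
from h import *
a=ctrl.capture("scene");b=ctrl.capture("side");w=ctrl.capture("wrist")
cv2.imwrite("pics/wrist0.png",w["image"][:,:,::-1])
print(w["fx"],w["cx"],w["cy"],w["eye"],w["orientation"])
for k in HUE:
    print(k,"scene",blobs(a["image"],k)[:7]);print(k,"side",blobs(b["image"],k)[:7])
cr=cv2.resize(a["image"][230:455,170:370],None,fx=2.6,fy=2.6,interpolation=cv2.INTER_CUBIC)
cv2.imwrite("pics/crop.png",cr[:,:,::-1])
E
```

```text
371.64829954431775 315.47687821726856 241.94519322327372 [0.07547026 0.62421641 0.37204077] [0.10818786 0.77649538 0.61495261 0.08475613]
red scene [(1723, [253.5, 302.3], [177, 236, 127, 158]), (520, [464.1, 357.4], [426, 328, 76, 59]), (461, [6.1, 54.8], [0, 29, 19, 45]), (278, [111.3, 8.3], [94, 0, 40, 20]), (197, [209.4, 333.9], [198, 316, 30, 29]), (105, [225.9, 302.3], [219, 296, 16, 14]), (56, [243.3, 272.0], [239, 267, 10, 11])]
red side [(297, [358.9, 238.0], [351, 228, 17, 21]), (73, [276.2, 204.0], [268, 193, 17, 22]), (62, [373.0, 262.4], [367, 258, 13, 9]), (46, [359.5, 256.5], [349, 251, 23, 10]), (45, [381.3, 257.1], [376, 254, 11, 7]), (41, [397.5, 245.8], [392, 243, 11, 6]), (41, [364.8, 268.6], [360, 266, 11, 7])]
yellow scene [(26, [298.8, 324.1], [294, 319, 11, 10])]
yellow side [(107, [353.1, 198.8], [345, 195, 17, 9]), (73, [391.9, 211.3], [384, 208, 16, 9]), (43, [405.6, 239.9], [400, 236, 12, 8])]
green scene [(611, [219.3, 351.5], [206, 337, 28, 32]), (311, [213.1, 432.5], [204, 422, 20, 22]), (289, [258.5, 413.2], [250, 403, 18, 22]), (145, [195.2, 355.4], [187, 347, 18, 18])]
green side [(75, [406.4, 202.3], [400, 199, 14, 7]), (33, [419.8, 229.8], [415, 227, 11, 6]), (26, [389.3, 196.6], [386, 195, 8, 4]), (25, [411.6, 196.5], [408, 195, 8, 4])]
blue scene [(4792, [551.0, 279.7], [505, 236, 89, 84]), (567, [258.8, 279.8], [247, 265, 24, 30]), (124, [237.3, 287.2], [230, 280, 15, 15])]
blue side [(293, [192.0, 212.7], [171, 202, 52, 22]), (237, [376.0, 227.1], [369, 218, 16, 19]), (228, [193.2, 184.2], [179, 177, 30, 16]), (93, [188.2, 197.3], [175, 192, 30, 9]), (76, [209.9, 204.1], [199, 194, 21, 17]), (51, [390.2, 250.7], [384, 248, 13, 7]), (36, [209.9, 193.1], [204, 188, 11, 10])]
```

View pics/crop.png

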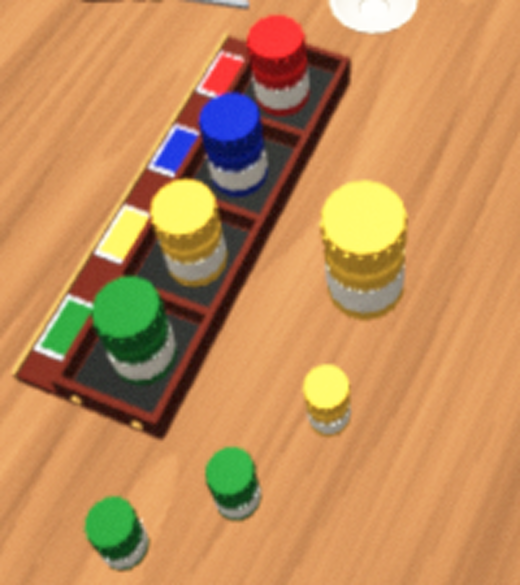

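View pics/wrist0.png

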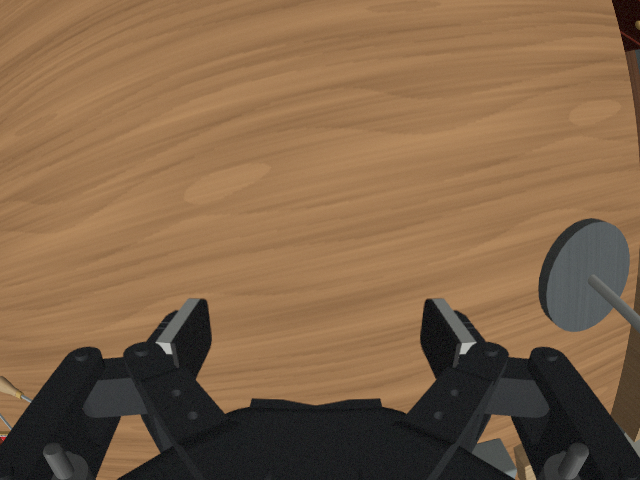

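The crop confirms it. The middle-sized yellow and the large green stand in the rack bays next to their chips. The look-alikes stand outside the rack: a large yellow at crop (363,250), a small yellow at (327,398) and small greens at (232,482) and (117,533). The wrist view shows only bare table, with the fingers at the bottom of the image. Next I'll get coarse poses.

Run:
```python
from h import *
a=ctrl.capture("scene")
ch=plane(a,[(256.5,259.5),(237.3,287.2),(217,320),(195.2,355.4)],.011); print("chips",ch.round(4).tolist())
print("captops", plane(a,[(276.5,245),(259,275),(241.5,309),(219.5,346)],.07).round(4).tolist())
print("big yellow base/top",plane(a,[(311,340)],0).round(3).tolist())
d=ch[0]-ch[3];print("yaw",np.arctan2(-d[0],d[1]), "spacing",np.linalg.norm(d)/3)
print("bench corners",plane(a,[(406,128),(435,133),(402,217),(371,210)],.026).round(4).tolist())
print(np.degrees(R.from_quat(ctrl.state()["tool_rot"],scalar_first=True).as_matrix()[:,1]).round(1))
```

```text
chips [[0.4398, -0.1061, 0.011], [0.4414, -0.1666, 0.011], [0.4463, -0.2296, 0.011], [0.4513, -0.2904, 0.011]]
captops [[0.4819, -0.1037, 0.07], [0.4871, -0.1637, 0.07], [0.4952, -0.2231, 0.07], [0.4996, -0.2822, 0.07]]
big yellow base/top [[0.585, -0.191, 0.0]]
yaw 0.062255660224451906 spacing 0.06155481608023972
bench corners [[0.5487, 0.3273, 0.026], [0.6093, 0.338, 0.026], [0.6276, 0.0788, 0.026], [0.5723, 0.0703, 0.026]]
[13.1 55.8 -0. ]
```

Coarse poses: storage rack centre about (0.49,-0.195) with yaw about 0.07, bench rack about (0.59,0.205) with yaw about 0.08. I'll move the wrist camera over the bench rack with the tool's y axis across the rack.

```bash
python3 -m handwheel '{"commands":[[0,0,-0.085,30,-32,0,60],[0,0,-0.085,30,-32,0,60],[0,0,-0.085,30,-32,0,60],[0,0,-0.085,30,-32,0,60],[0,0,-0.085,30,-32,0,60],[0,0,-0.085,30,-32,0,60],[0,0,-0.085,30,-32,0,60],[0,0,-0.085,30,-32,0,60],[0,0,-0.085,30,-32,0,60],[0,0,-0.085,30,-32,0,60],[0,0,-0.085,30,-32,0,60],[0,0,-0.085,30,-32,0,60]]}' 40
python3 -m handwheel '{"commands":[[0,0,-0.085,30,-32,0,60],[0,0,-0.085,30,-32,0,60],[0,0,-0.085,30,-32,0,60],[0,0,0,0,0,0,60],[0,0,0,0,0,0,60]]}'
python3 - <<'E'
from h import *
w=ctrl.capture("wrist");cv2.imwrite("pics/w1.png",w["image"][:,:,::-1]);print(w["eye"],rot(w)[:,2],ctrl.state()["eef_pos"],ctrl.state()["tool_rot"])
E
```

```text
time_s: 1.5
eef_pos: [0.504, 0.2229, 0.2314]
tool_rot: [0.0, 0.587, 0.81, 0.0]
force: [0.1, 0.3, 0.3]
finger_gap: 0.06
gripper_force: 0.0
time_s: 2.0
eef_pos: [0.5931, 0.1275, 0.2309]
tool_rot: [-0.001, 0.684, 0.729, -0.0]
force: [-0.5, 0.3, -0.4]
finger_gap: 0.0599
gripper_force: 0.0
[0.58845683 0.19637261 0.37225189] [ 0.01712961 -0.27072997 -0.96250292] [0.59217407 0.12850599 0.23090015] [-7.67817230e-04  6.83809870e-01  7.29659718e-01 -4.09220406e-04]
```

View pics/w1.png

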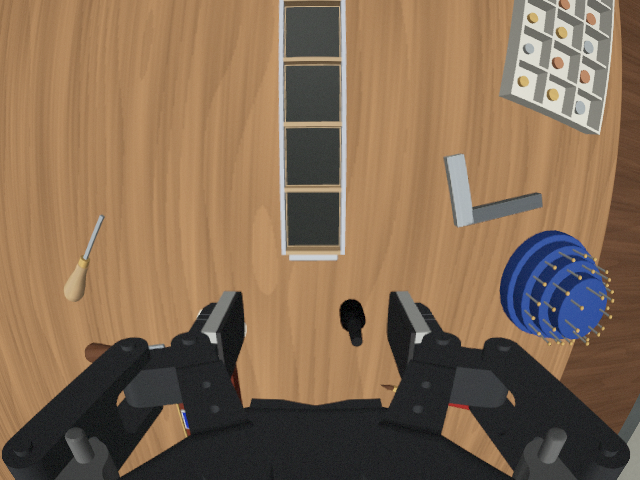

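The wrist view shows the bench rack with four dark bays centred near (313,219), (313,156), (312,94) and (312,32). The small black bottle at (352,320) stands outside it, and the cake stand and trays are clear of it. I'll measure the rack from the bay floors.

Run:
```python
from h import *
w=ctrl.capture("wrist");g=cv2.cvtColor(w["image"],cv2.COLOR_RGB2GRAY)
m=cv2.inRange(g,0,75);m[:,:270]=0;m[:,350:]=0;m[255:]=0
n,l,s,c=cv2.connectedComponentsWithStats(m)
C=[]
for i in range(1,n):
    if s[i,4]<500: continue
    x,y,ww,h,_=s[i]
    # left/right edge mid and top/bottom edge mid from the quad
    mid=lambda sel:[p.mean() for p in np.nonzero(sel)][::-1]
    b=(l==i); yy,xx=np.nonzero(b); cx,cy=np.median(xx),np.median(yy)
    r=np.nonzero(b[int(cy)])[0]; q=np.nonzero(b[:,int(cx)])[0]
    P=lambda u,v,z:plane(w,[(u,v)],z,True)[0][:2]
    L,Rr=P(r[0]-.5,cy,.01),P(r[-1]+.5,cy,.01); T,B=(q[0]-.5),(q[-1]+.5)
    print("bay",s[i].tolist(),"L/R",L.round(4),Rr.round(4),"width",np.linalg.norm(L-Rr).round(4),"y far/near @.01",P(cx,T,.01).round(4),P(cx,B,.01).round(4),"@.026",P(cx,T,.026).round(4),P(cx,B,.026).round(4))
    C.append((L+Rr)/2)
C=np.array(C);p=np.polyfit(C[:,1],C[:,0],1);print("yaw",np.arctan(-p[0]),C.round(4).tolist())
```

```text
bay [287, 9, 53, 48, 1932] L/R [0.5537 0.2997] [0.6028 0.3028] width 0.0492 y far/near @.01 [0.5803 0.3286] [0.5835 0.2799] @.026 [0.5807 0.3228] [0.5836 0.2763]
bay [287, 67, 54, 55, 2868] L/R [0.5576 0.2407] [0.6074 0.2439] width 0.0498 y far/near @.01 [0.5812 0.2696] [0.5847 0.2151] @.026 [0.5815 0.2664] [0.5849 0.2143]
bay [288, 129, 53, 57, 2911] L/R [0.5613 0.1791] [0.6116 0.1823] width 0.0504 y far/near @.01 [0.5842 0.2082] [0.5878 0.1526] @.026 [0.5844 0.2078] [0.5878 0.1545]
bay [289, 194, 51, 52, 2615] L/R [0.5655 0.1175] [0.6163 0.1207] width 0.0509 y far/near @.01 [0.5892 0.1447] [0.5926 0.0916] @.026 [0.5892 0.147 ] [0.5924 0.0963]
yaw 0.06878868532256878 [[0.5782, 0.3013], [0.5825, 0.2423], [0.5865, 0.1807], [0.5909, 0.1191]]
```

Bench rack centre is (0.585,0.211) with yaw 0.069, and the tool yaw already matches at 0.065. Next I'll look at the storage rack.

```bash
python3 -m handwheel '{"commands":[[0,0,0,-11,-44,0,60],[0,0,0,-11,-44,0,60],[0,0,0,-11,-44,0,60],[0,0,0,-11,-44,0,60],[0,0,0,-11,-44,0,60],[0,0,0,-11,-44,0,60],[0,0,0,-11,-44,0,60],[0,0,0,-11,-44,0,60],[0,0,0,-11,-44,0,60],[0,0,0,0,0,0,60],[0,0,0,0,0,0,60]]}'
python3 - <<'E'
from h import *
w=ctrl.capture("wrist");cv2.imwrite("pics/w2.png",w["image"][:,:,::-1]);print(w["eye"],ctrl.state()["eef_pos"],ctrl.state()["tool_rot"])
for k in HUE: print(k,blobs(w["image"],k,100,150)[:6])
E
```

```text
time_s: 3.2
eef_pos: [0.4935, -0.2667, 0.2313]
tool_rot: [-0.001, 0.684, 0.73, 0.0]
force: [0.4, 0.5, -0.5]
finger_gap: 0.0602
gripper_force: 0.0
[ 0.48868051 -0.19802216  0.37271695] [ 0.4936804  -0.26578995  0.2312416 ] [-7.18707338e-04  6.83369527e-01  7.30072241e-01  3.10125418e-04]
red [(4125, [299.8, 186.6], [257, 80, 92, 186]), (1507, [309.8, 29.3], [289, 8, 42, 45]), (547, [574.6, 106.4], [539, 79, 72, 57]), (470, [267.4, 45.0], [259, 31, 18, 29])]
yellow [(457, [406.1, 141.4], [396, 116, 34, 52]), (147, [418.2, 216.4], [412, 209, 23, 22])]
green [(1323, [319.3, 239.9], [300, 218, 40, 44]), (491, [396.5, 275.5], [385, 262, 24, 27]), (489, [355.1, 313.5], [345, 300, 22, 28]), (419, [272.8, 229.9], [264, 217, 18, 27])]
blue [(1355, [311.9, 98.7], [291, 78, 43, 42]), (504, [620.7, 20.4], [601, 0, 39, 43]), (501, [268.3, 106.0], [260, 92, 18, 29])]
```

View pics/w2.png

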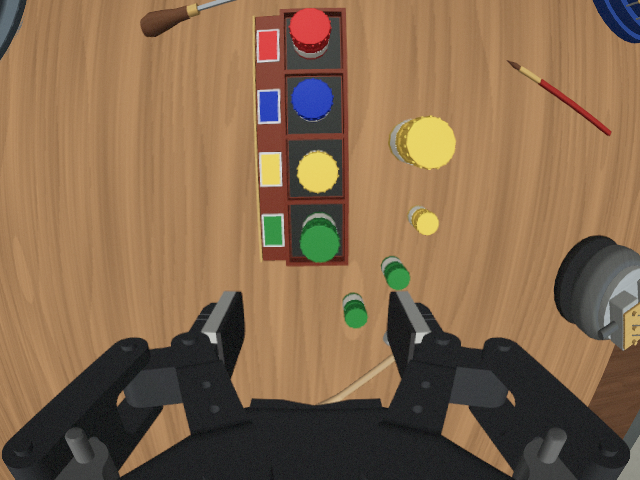

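The wrist view shows cap tops at red (310,27), blue (312,100), yellow (318,172) and green (320,241), each next to its matching chip. The order is confirmed as red, blue, yellow, green. The large yellow at (430,142) is well clear of the row.

Run:
```python
from h import *
w=ctrl.capture("wrist");im=w["image"]
g=cv2.medianBlur(cv2.cvtColor(im,cv2.COLOR_RGB2GRAY),3)
P=lambda u,z:plane(w,u,z,True)[:,:2].round(4)
ch=P([(267.4,45),(268.3,106),(270.5,169),(272.8,229.9)],.011);d=ch[0]-ch[3];yaw=np.arctan2(-d[0],d[1]);print("chips",ch.tolist(),yaw)
print("bays",(ch+.044*np.array([np.cos(yaw),np.sin(yaw)])).round(4).tolist())
print("caps",P([(310,27),(312,99.5),(318,172),(320,241)],.07).tolist())
print("rad check",P([(300,241),(340,241),(298,172),(339,172)],.07).tolist())
s=ctrl.state();print(s["eef_pos"])
```

```text
chips [[0.4364, -0.1045], [0.4415, -0.166], [0.4471, -0.2276], [0.452, -0.2887]] 0.08448893996736428
bays [[0.4802, -0.1008], [0.4853, -0.1623], [0.4909, -0.2239], [0.4958, -0.285]]
caps [[0.4783, -0.1024], [0.484, -0.164], [0.4927, -0.2228], [0.4983, -0.2808]]
rad check [[0.4814, -0.2819], [0.5152, -0.2797], [0.4765, -0.2239], [0.5098, -0.2216]]
[ 0.49386767 -0.26535654  0.23127887]
```

```bash
python3 -m handwheel '{"commands":[[0,0,0.01,5,-15,-45,60],[0,0,0,0,0,-50,60],[0,0,0,0,0,-50,60],[0,0,0,0,0,-30,60],[0,0,0,0,0,-20,60],[0,0,0,0,0,0,60],[0,0,0,0,0,0,30],[0,0,0,0,0,0,30],[0,0,0,0,0,0,30],[0,0,0,0,0,0,30],[0,0,0,0,0,0,30]]}' 40
```

```text
time_s: 4.4
eef_pos: [0.4999, -0.2829, 0.0379]
tool_rot: [0.001, 0.68, 0.733, 0.0]
force: [0.6, 3.3, 6.3]
finger_gap: 0.0327
gripper_force: 40.4
```

```bash
python3 -m handwheel '{"commands":[[0,0,0,0,0,20,30],[0,0,0,0,0,40,30],[0,0,0,0,0,40,30],[0,0,0,5,20,0,30],[0,0,0,9,40,0,30],[0,0,0,9,40,0,30],[0,0,0,9,40,0,30],[0,0,0,9,40,0,30],[0,0,0,9,40,0,30],[0,0,0,9,40,0,30],[0,0,0,9,40,0,30]]}'
python3 -m handwheel '{"commands":[[0,0,0,9,40,0,30],[0,0,0,9,40,0,30],[0,0,0,5,20,0,30],[0,0,0,0,0,0,30],[0,0,0,0,0,0,30]]}'
python3 - <<'E'
from h import *
w=ctrl.capture("wrist");a=ctrl.capture("side")["image"][120:340,100:460]
a=cv2.resize(a,None,fx=1.3,fy=1.3)
im=w["image"][0:286];cv2.imwrite("pics/h1.png",np.vstack([im[:, :600],cv2.copyMakeBorder(a,0,0,0,600-a.shape[1],cv2.BORDER_CONSTANT)])[:,:,::-1]);print(ctrl.state()["eef_pos"])
E
```

```text
time_s: 5.5
eef_pos: [0.5669, 0.0188, 0.1365]
tool_rot: [0.0, 0.68, 0.733, -0.0]
force: [0.3, -0.1, -1.7]
finger_gap: 0.0325
gripper_force: 40.1
time_s: 6.0
eef_pos: [0.5895, 0.1174, 0.1362]
tool_rot: [-0.0, 0.68, 0.734, -0.0]
force: [-0.8, -0.5, -1.3]
finger_gap: 0.0324
gripper_force: 40.1
[0.5895055  0.11624936 0.13621675]
```

View pics/h1.png

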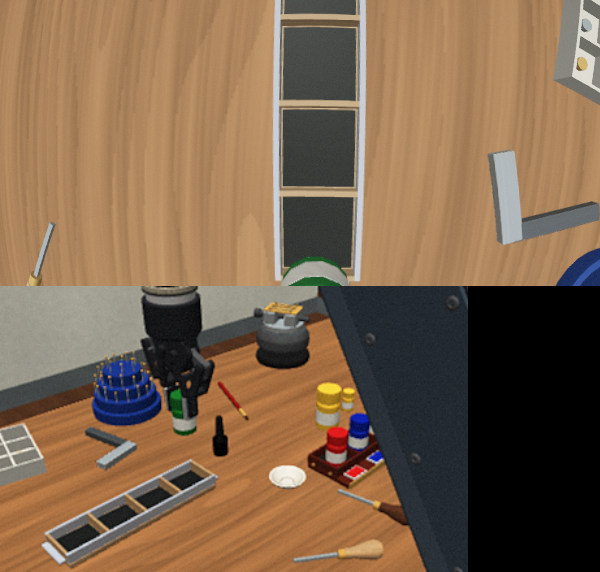

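The picture shows the green bottle held upright at (183,412) with the rack's end bay below it, in line. I'll set it down slowly.

```bash
python3 -m handwheel '{"commands":[[0,0,0,1,1,-35,30],[0,0,0,0,0,-40,30],[0,0,0,0,0,-15,30],[0,0,0,0,0,-4,30],[0,0,0,0,0,-2,30],[0,0,0,0,0,-2,30],[0,0,0,0,0,-1,30],[0,0,0,0,0,0,30]]}'
```

```text
time_s: 6.9
eef_pos: [0.5916, 0.1185, 0.0384]
tool_rot: [0.001, 0.68, 0.733, 0.001]
force: [-0.6, 0.2, -1.4]
finger_gap: 0.0326
gripper_force: 40.1
```

```bash
python3 -m handwheel '{"commands":[[0,0,0,0,0,-1,30],[0,0,0,0,0,0,30],[0,0,0,0,0,0,30]]}' ; python3 -m handwheel '{"commands":[[0,0,0,0,0,-1,30],[0,0,0,0,0,0,30],[0,0,0,0,0,0,30]]}'
```

```text
time_s: 7.2
eef_pos: [0.5916, 0.1185, 0.0379]
tool_rot: [0.001, 0.68, 0.733, 0.001]
force: [-0.9, -0.0, 6.2]
finger_gap: 0.0325
gripper_force: 40.7
time_s: 7.5
eef_pos: [0.5916, 0.1185, 0.0379]
tool_rot: [0.001, 0.68, 0.733, 0.001]
force: [-2.3, -0.1, 10.9]
finger_gap: 0.0325
gripper_force: 41.4
```

```bash
python3 -m handwheel '{"commands":[[0,0,0,0,0,0,60],[0,0,0,0,0,0,60],[0,0,0,0,0,0,60],[0,0,0,0,0,20,60],[0,0,0,0,0,40,60],[0,0,0,0,0,41,60],[0,0,0,0,0,0,60]]}'
python3 -m handwheel '{"commands":[[0,0,0,-9,-31,0,60],[0,0,0,-10,-35,0,60],[0,0,0,-10,-35,0,60],[0,0,0,-10,-35,0,60],[0,0,0,-10,-35,0,60],[0,0,0,-10,-35,0,60],[0,0,0,-10,-35,0,60],[0,0,0,-10,-35,0,60],[0,0,0,-10,-35,0,60],[0,0,0,-10,-30,0,60],[0,0,0,0,0,0,60],[0,0,0,0,0,0,60]]}'
python3 - <<'E'
from h import *
a=ctrl.capture("scene")["image"][100:420,160:480]
cv2.imwrite("pics/s3.png",cv2.resize(a,None,fx=1.8,fy=1.8)[:,:,::-1]);print(ctrl.state()["eef_pos"])
E
```

```text
time_s: 8.2
eef_pos: [0.5951, 0.1186, 0.1417]
tool_rot: [0.004, 0.68, 0.733, 0.004]
force: [1.0, 0.2, 1.1]
finger_gap: 0.06
gripper_force: 0.0
time_s: 9.4
eef_pos: [0.4913, -0.2228, 0.1356]
tool_rot: [-0.001, 0.681, 0.732, 0.0]
force: [0.1, 0.6, -0.3]
finger_gap: 0.0601
gripper_force: 0.0
[ 0.4914379  -0.22185564  0.13562842]
```

View pics/s3.png

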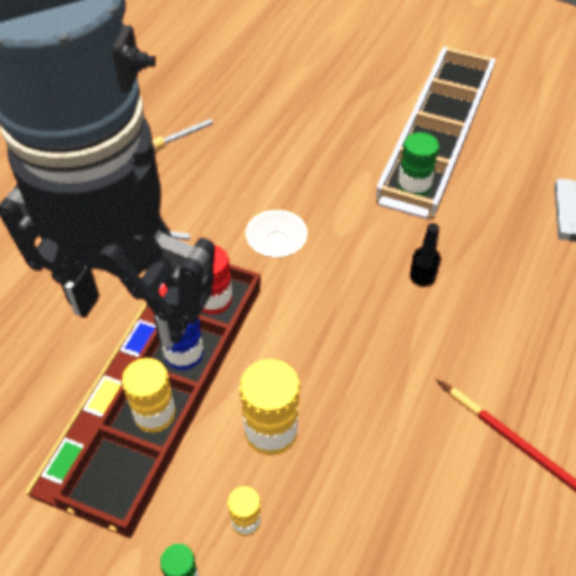

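The green bottle stands upright in the right-end bay at (420,160) and the other three are undisturbed. Yellow (148,390) is next.

```bash
python3 -m handwheel '{"commands":[[0,0,0,1,0,-40,60],[0,0,0,0,0,-40,60],[0,0,0,0,0,-20,60],[0,0,0,0,0,0,60],[0,0,0,0,0,0,60],[0,0,0,0,0,0,30],[0,0,0,0,0,0,30],[0,0,0,0,0,0,30],[0,0,0,0,0,0,30],[0,0,0,0,0,0,30]]}' 40
```

```text
time_s: 10.45
eef_pos: [0.4939, -0.2229, 0.0379]
tool_rot: [0.001, 0.68, 0.733, 0.0]
force: [0.4, 1.1, 6.6]
finger_gap: 0.0327
gripper_force: 39.7
```

```bash
python3 -m handwheel '{"commands":[[0,0,0,0,0,20,30],[0,0,0,0,0,40,30],[0,0,0,0,0,40,30],[0,0,0,5,22,0,30],[0,0,0,9,40,0,30],[0,0,0,9,40,0,30],[0,0,0,9,40,0,30],[0,0,0,9,40,0,30],[0,0,0,9,40,0,30],[0,0,0,9,40,0,30],[0,0,0,9,40,0,30]]}'
python3 -m handwheel '{"commands":[[0,0,0,9,40,0,30],[0,0,0,9,40,0,30],[0,0,0,7,21,0,30],[0,0,0,0,0,0,30],[0,0,0,0,0,-35,30],[0,0,0,0,0,-40,30],[0,0,0,0,0,-15,30],[0,0,0,0,0,-4,30],[0,0,0,0,0,-3,30],[0,0,0,0,0,-1,30],[0,0,0,0,0,0,30],[0,0,0,0,0,0,30]]}'
python3 -m handwheel '{"commands":[[0,0,0,0,0,-1,30],[0,0,0,0,0,0,30],[0,0,0,0,0,0,30]]}'
```

```text
time_s: 11.55
eef_pos: [0.5611, 0.081, 0.1368]
tool_rot: [0.0, 0.68, 0.733, 0.0]
force: [0.2, -0.5, -0.3]
finger_gap: 0.0327
gripper_force: 39.9
time_s: 12.75
eef_pos: [0.5868, 0.1805, 0.0396]
tool_rot: [0.001, 0.68, 0.733, 0.001]
force: [-0.5, -0.2, -0.9]
finger_gap: 0.0326
gripper_force: 39.9
time_s: 13.05
eef_pos: [0.5865, 0.1805, 0.038]
tool_rot: [0.0, 0.68, 0.733, 0.001]
force: [0.4, 0.4, 3.8]
finger_gap: 0.0327
gripper_force: 40.2
```

```bash
python3 -m handwheel '{"commands":[[0,0,0,0,0,0,60],[0,0,0,0,0,0,60],[0,0,0,0,0,0,60],[0,0,0,0,0,20,60],[0,0,0,0,0,40,60],[0,0,0,0,0,39,60],[0,0,0,0,0,0,60]]}'
python3 -m handwheel '{"commands":[[0,0,0,-10,-30,0,60],[0,0,0,-10,-35,0,60],[0,0,0,-10,-35,0,60],[0,0,0,-10,-35,0,60],[0,0,0,-10,-35,0,60],[0,0,0,-10,-35,0,60],[0,0,0,-10,-35,0,60],[0,0,0,-10,-35,0,60],[0,0,0,-10,-35,0,60],[0,0,0,-12,-35,0,60],[0,0,0,0,0,0,60],[0,0,0,0,0,0,60]]}'
python3 - <<'E'
from h import *
a=ctrl.capture("scene")["image"][100:420,160:480]
cv2.imwrite("pics/s4.png",cv2.resize(a,None,fx=1.8,fy=1.8)[:,:,::-1]);print(ctrl.state()["eef_pos"])
E
```

```text
time_s: 13.75
eef_pos: [0.5899, 0.181, 0.1418]
tool_rot: [0.004, 0.68, 0.733, 0.004]
force: [0.4, 0.3, -0.1]
finger_gap: 0.0596
gripper_force: 0.0
time_s: 14.95
eef_pos: [0.4833, -0.165, 0.1357]
tool_rot: [-0.001, 0.681, 0.732, 0.0]
force: [-0.1, 0.5, -0.9]
finger_gap: 0.0598
gripper_force: 0.0
[ 0.48345374 -0.1641385   0.13582361]
```

View pics/s4.png

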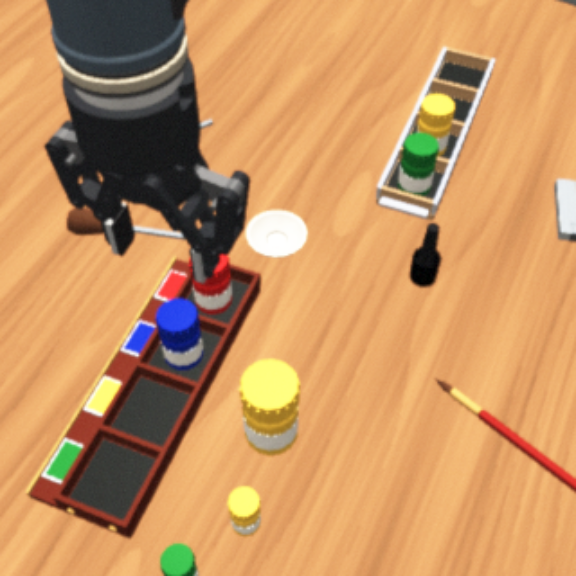

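Yellow stands upright next to green at (436,120). Blue (180,330) is next.

```bash
python3 -m handwheel '{"commands":[[0,0,0,0,0,-40,60],[0,0,0,0,0,-40,60],[0,0,0,0,0,-20,60],[0,0,0,0,0,0,60],[0,0,0,0,0,0,60],[0,0,0,0,0,0,30],[0,0,0,0,0,0,30],[0,0,0,0,0,0,30],[0,0,0,0,0,0,30],[0,0,0,0,0,0,30]]}' 40
```

```text
time_s: 16.0
eef_pos: [0.4848, -0.1647, 0.0378]
tool_rot: [0.001, 0.68, 0.733, 0.001]
force: [0.4, 2.0, 5.9]
finger_gap: 0.0328
gripper_force: 39.8
```

```bash
python3 -m handwheel '{"commands":[[0,0,0,0,0,20,30],[0,0,0,0,0,40,30],[0,0,0,0,0,40,30],[0,0,0,6,24,0,30],[0,0,0,9,40,0,30],[0,0,0,9,40,0,30],[0,0,0,9,40,0,30],[0,0,0,9,40,0,30],[0,0,0,9,40,0,30],[0,0,0,9,40,0,30],[0,0,0,9,40,0,30]]}'
python3 -m handwheel '{"commands":[[0,0,0,11,40,0,30],[0,0,0,11,40,0,30],[0,0,0,7,22,0,30],[0,0,0,0,0,0,30],[0,0,0,0,0,-35,30],[0,0,0,0,0,-40,30],[0,0,0,0,0,-15,30],[0,0,0,0,0,-4,30],[0,0,0,0,0,-3,30],[0,0,0,0,0,-1,30],[0,0,0,0,0,0,30],[0,0,0,0,0,0,30]]}'
python3 -m handwheel '{"commands":[[0,0,0,0,0,-1,30],[0,0,0,0,0,0,30],[0,0,0,0,0,0,30]]}'
```

```text
time_s: 17.1
eef_pos: [0.553, 0.141, 0.1368]
tool_rot: [0.0, 0.68, 0.733, 0.0]
force: [2.1, -0.5, -1.2]
finger_gap: 0.0324
gripper_force: 39.9
time_s: 18.3
eef_pos: [0.5828, 0.2416, 0.0396]
tool_rot: [0.001, 0.68, 0.733, 0.001]
force: [-0.2, 0.1, -0.9]
finger_gap: 0.0327
gripper_force: 39.9
time_s: 18.6
eef_pos: [0.5823, 0.2416, 0.0379]
tool_rot: [0.0, 0.68, 0.733, 0.0]
force: [-0.4, -0.2, 2.2]
finger_gap: 0.0324
gripper_force: 40.2
```

```bash
python3 -m handwheel '{"commands":[[0,0,0,0,0,0,60],[0,0,0,0,0,0,60],[0,0,0,0,0,0,60],[0,0,0,0,0,20,60],[0,0,0,0,0,40,60],[0,0,0,0,0,39,60],[0,0,0,0,0,0,60]]}'
python3 -m handwheel '{"commands":[[0,0,0,-10,-29,0,60],[0,0,0,-10,-35,0,60],[0,0,0,-10,-35,0,60],[0,0,0,-10,-35,0,60],[0,0,0,-10,-35,0,60],[0,0,0,-10,-35,0,60],[0,0,0,-10,-35,0,60],[0,0,0,-10,-35,0,60],[0,0,0,-10,-35,0,60],[0,0,0,-13,-35,0,60],[0,0,0,0,0,0,60],[0,0,0,0,0,0,60]]}'
python3 - <<'E'
from h import *
a=ctrl.capture("scene")["image"][100:420,160:480]
cv2.imwrite("pics/s5.png",cv2.resize(a,None,fx=1.8,fy=1.8)[:,:,::-1]);print(ctrl.state()["eef_pos"])
E
```

```text
time_s: 19.3
eef_pos: [0.5859, 0.2425, 0.1421]
tool_rot: [0.003, 0.68, 0.733, 0.005]
force: [1.1, 1.2, -0.0]
finger_gap: 0.0599
gripper_force: 0.0
time_s: 20.5
eef_pos: [0.4784, -0.1031, 0.1359]
tool_rot: [-0.001, 0.681, 0.732, -0.0]
force: [0.0, 0.3, -0.4]
finger_gap: 0.0601
gripper_force: 0.0
[ 0.47861555 -0.10229876  0.13594234]
```

View pics/s5.png

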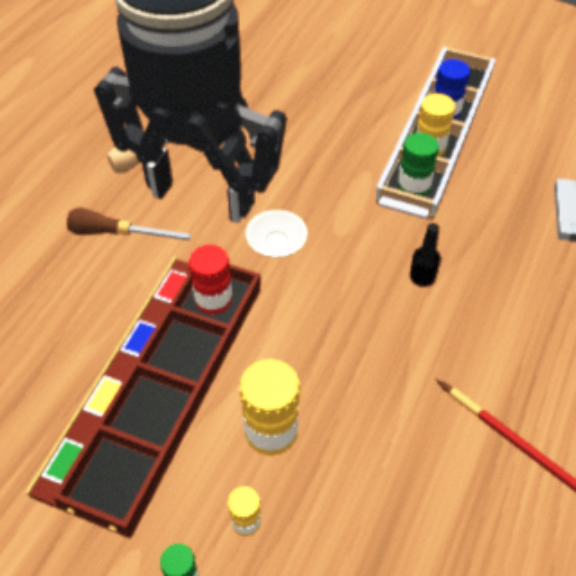

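Blue, yellow and green stand upright in the bench rack at (454,85), (436,118) and (420,160). Red (210,275) is last.

```bash
python3 -m handwheel '{"commands":[[0,0,0,0,0,-40,60],[0,0,0,0,0,-40,60],[0,0,0,0,0,-20,60],[0,0,0,0,0,0,60],[0,0,0,0,0,0,60],[0,0,0,0,0,0,30],[0,0,0,0,0,0,30],[0,0,0,0,0,0,30],[0,0,0,0,0,0,30],[0,0,0,0,0,0,30]]}' 40
```

```text
time_s: 21.55
eef_pos: [0.4798, -0.1027, 0.0377]
tool_rot: [0.001, 0.68, 0.733, 0.001]
force: [0.6, 2.7, 7.3]
finger_gap: 0.0328
gripper_force: 39.7
```

```bash
python3 -m handwheel '{"commands":[[0,0,0,0,0,20,30],[0,0,0,0,0,40,30],[0,0,0,0,0,40,30],[0,0,0,6,24,0,30],[0,0,0,9,40,0,30],[0,0,0,9,40,0,30],[0,0,0,9,40,0,30],[0,0,0,9,40,0,30],[0,0,0,9,40,0,30],[0,0,0,9,40,0,30],[0,0,0,9,40,0,30]]}'
python3 -m handwheel '{"commands":[[0,0,0,11,40,0,30],[0,0,0,11,40,0,30],[0,0,0,8,23,0,30],[0,0,0,0,0,0,30],[0,0,0,0,0,-35,30],[0,0,0,0,0,-40,30],[0,0,0,0,0,-15,30],[0,0,0,0,0,-4,30],[0,0,0,0,0,-3,30],[0,0,0,0,0,-1,30],[0,0,0,0,0,0,30],[0,0,0,0,0,0,30]]}'
python3 -m handwheel '{"commands":[[0,0,0,0,0,-1,30],[0,0,0,0,0,0,30],[0,0,0,0,0,0,30]]}'
```

```text
time_s: 22.65
eef_pos: [0.548, 0.203, 0.1368]
tool_rot: [0.0, 0.68, 0.733, 0.0]
force: [0.3, -0.3, -0.3]
finger_gap: 0.0327
gripper_force: 40.0
time_s: 23.85
eef_pos: [0.5788, 0.3046, 0.0397]
tool_rot: [0.001, 0.68, 0.733, 0.001]
force: [0.8, 0.6, -0.1]
finger_gap: 0.0328
gripper_force: 40.0
time_s: 24.15
eef_pos: [0.5782, 0.3046, 0.0378]
tool_rot: [0.0, 0.68, 0.733, 0.0]
force: [0.7, -0.8, 2.1]
finger_gap: 0.0326
gripper_force: 40.2
```

Now release, rise, and back off toward -y so the wrist camera can see the whole rack.

```bash
python3 -m handwheel '{"commands":[[0,0,0,0,0,0,60],[0,0,0,0,0,0,60],[0,0,0,0,0,0,60],[0,0,0,0,0,20,60],[0,0,0,0,0,40,60],[0,0,0,0,0,40,60],[0,0,0,0,0,40,60],[0,0,0,0,0,40,60],[0,0,0,0,0,0,60]]}'
python3 -m handwheel '{"commands":[[0,0,0,2,-45,5,60],[0,0,0,2,-45,5,60],[0,0,0,2,-45,5,60],[0,0,0,2,-45,5,60],[0,0,0,0,0,0,60],[0,0,0,0,0,0,60],[0,0,0,0,0,0,60]]}'
python3 - <<'E'
from h import *
w=ctrl.capture("wrist")["image"][0:290,150:500];a=ctrl.capture("side")["image"][180:350,90:440]
cv2.imwrite("pics/fin.png",cv2.resize(np.vstack([w,a]),None,fx=1.25,fy=1.25)[:,:,::-1]);print(ctrl.state()["eef_pos"],ctrl.state()["force"])
E
```

```text
time_s: 25.05
eef_pos: [0.5818, 0.3058, 0.2244]
tool_rot: [0.003, 0.68, 0.733, 0.006]
force: [0.8, -0.4, 1.2]
finger_gap: 0.0599
gripper_force: 0.0
time_s: 25.75
eef_pos: [0.5854, 0.1252, 0.2366]
tool_rot: [-0.001, 0.68, 0.733, -0.0]
force: [-0.5, 0.2, 0.6]
finger_gap: 0.0602
gripper_force: 0.0
[0.5854445  0.12583584 0.23675117] [-0.00224762  0.02366897  0.98683069]
```

View pics/fin.png

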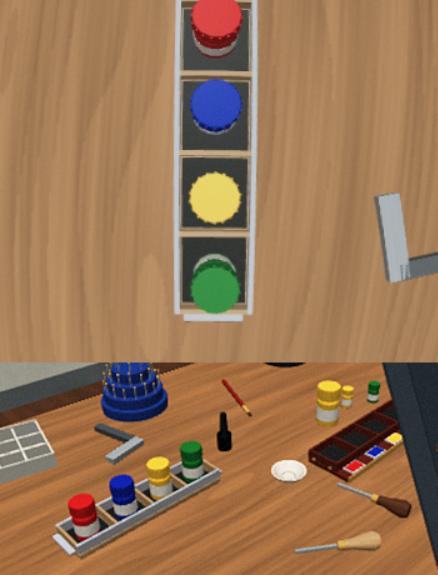

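The picture shows red (215,25), blue (215,105), yellow (215,197) and green (215,285) upright, one per bay in the right order. The arm is clear of everything.

```bash
python3 -c "
from workcell import ctrl
print(ctrl.hand_in())"
```

```text
the job is handed in; nothing more can be done
None
```

The job is handed in: red, blue, yellow and green stand upright in the bench rack, left to right, one per bay, in the storage rack's order, finished in about 26 s of the 109 s allowed.

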